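# Cure the cabochon coaster under the hand lamp

## Task

Slide the round slate coaster up the ramp of the maple bead board until it is fully home against the board's back rim, without lifting it off. Then take the curing wand and hold its lens level and centred over the coaster's glass dome, about 3 cm above it and not touching the coaster, still for at least 3 seconds. Finally stand the wand upright on its cork mat again, let go, and leave the pliers, ramekin and jar where they are.

Things in the scene. Friction and masses are not known exactly. Their poses are not given: they have to be found in the camera images.
- board: Fixed maple bead board. Origin: under the centre of its flat (150 x 150 mm inside the rims, top 10 mm above the table). Ramp on its -x side, 174 mm wide, no rims: foot at x = -135 mm at table level, crest at x = -75 mm, 10 mm high. Rims on the other three sides, 12 mm thick, top 22 mm above the table; inner faces: back rim x = +75, side rims y = +-75 mm (from x = -75 on). z up.
- home (a point): Point on the top of the board's flat where the coaster's centre lies when it is fully home, touching the back rim midway between the side rims: x = +25, y = 0, z = +10 mm from the board's origin. Axes as the board: +x towards the back rim.
- coaster: Loose round dark slate coaster, 100 mm across, 15 mm thick, edges bevelled 3 to 4 mm, 0.3 kg; too wide for the gripper, so it is pushed. Origin: centre of its underside. It starts flat on the table off the foot of the board's ramp.
- dome_top (a point): Top of the clear glass dome (40 mm across, 8 mm high, in a 44 mm brass bezel) at the coaster's centre, 23 mm above the coaster's underside, on its axis.
- mat: Fixed cork mat, 240 (x) x 120 (y) x 4 mm. Origin: centre of its underside, on the table.
- wand: Loose curing wand, 0.18 kg, 168 mm long, 73 mm high, standing on its mat like a small bridge: level white handle bar along x, carried by a round grey lamp head at its +x end and a flat grey heel post at its -x end. Origin: below the middle of the grip, level with its feet; z is up. The lamp shines straight down (-z) from the underside of the head.
- wand_grip (a point): Centre of the handle bar where it is gripped, near the centre of mass, 60 mm above the wand's feet. The bar is 26 mm wide (y) and 26 mm tall (z) and runs from 85 mm behind (-x) to 65 mm ahead (+x) of this point; 47 mm of free space lies beneath it. Axes as the wand.
- lens (a point): Centre of the lamp's lens: the underside of the round lamp head (36 mm across), 65 mm ahead of the grip along the wand's +x and 60 mm below it. Axes as the wand.
- heel (a point): Centre of the underside of the heel post (18 x 40 mm, 50 mm tall), 76 mm behind the grip along the wand's -x and 60 mm below it.
- ramekin: Bystander: white ceramic ramekin 90 mm across, 45 mm high. Origin: centre of its underside.
- jar: Bystander: glass bead jar with steel cap, 68 mm across, 85 mm high. Origin: centre of its underside.
- pliers: Bystander: steel round-nose pliers lying flat, about 130 mm long along x, 12 mm high. Origin: near the middle, on the table.

How it is judged:
On the way, in this order (a step that is already met when the one before it is completed fails the run):
1. the coaster lies flat on the board, home against the back rim (within 6 mm) (x of coaster in the frame of board between 0.019 and 0.03 m and y of coaster in the frame of board between -0.03 and 0.03 m and z of coaster in the frame of board between 0.008 and 0.013 m and angle between coaster's own z axis and vertical below 0.05 rad), for 0.2 s.
2. with the coaster home, the lens is held for 2.5 s level (within 0.15 rad), centred within 12 mm over the dome, 15 to 48 mm above its top, and still (x of coaster in the frame of board above 0.019 m and horizontal distance between lens and dome_top below 0.012 m and z of dome_top in the frame of lens between -0.048 and -0.015 m and angle between wand's own z axis and vertical below 0.15 rad and linear speed of wand below 0.02 m/s and angular speed of wand below 0.2 rad/s), for 2.5 s.
At the end, for the whole second after the job is handed in: The coaster lies flat on the board's flat with its edge within 6 mm of the back rim and between the side rims; the wand stands upright on both feet with the centres of both feet over the cork mat, released and at rest (all of step 1 and x of lens in the frame of mat between -0.12 and 0.12 m and y of lens in the frame of mat between -0.06 and 0.06 m and x of heel in the frame of mat between -0.12 and 0.12 m and y of heel in the frame of mat between -0.06 and 0.06 m and z of wand in the frame of mat between 0.002 and 0.007 m and angle between wand's own z axis and vertical below 0.06 rad and linear speed of each of wand, coaster below 0.01 m/s); the robot touches nothing.
It fails at once if the wand touches the coaster (contact force between wand and coaster above 0.5 N).
It fails at once if the coaster is lifted off or tipped up (height (world z) of coaster above 0.03 m or angle between coaster's own z axis and vertical above 0.4 rad).
It fails at once if the ramekin, jar or pliers are moved more than 20 mm (distance of any of ramekin, jar, pliers from where it was at the start of the episode above 0.02 m).
It also fails if it takes over 72 s, if anything falls off the work surface, if the arm or the gripper's body presses on something with over 40 N, if the wrist force passes 120 N, or if a joint passes its speed limit or range.

## Robot

A 6-joint arm with a two-finger parallel gripper is mounted at the origin on the work surface. World frame = base frame: x ahead of the robot, y to its left, z up, the work surface at z = 0. Lengths are in m, angles in rad, forces in N, time in s.
With the tool pointing down it reaches from about 0.35 to 0.95 m from the base axis. Payload 17.4 kg.
Tool frame: the origin (TCP) lies between the finger pads; the fingertips stand 14 mm ahead of it and the grasp point (between the pads) lies 5 mm behind it; z points along the fingers, x is the direction in which the jaws open and shut, and the axes are right-handed (so a half turn about z gives the same grasp; the last joint's range is limited). The gripper opens to 93 mm and grips with 3 to 60 N. Pads are 15 mm wide; open, the fingers measure 128 mm over their backs; the gripper's body (75 mm by 188 mm) begins 65 mm behind the grasp point.
Start: joints at [1.227, 0.116, 1.442, -0, 1.584, -0.038], TCP at [0.203, 0.644, 0.233] pointing down, gripper open.
Joint ranges: [-2.83, 2.83], [-0.83, 2.19], [0.07, 2.5], [-1.14, 4.28], [0.01, 3], [-2.97, 2.97]. Speed limits (rad/s): [1.89, 1.89, 2.22, 3.14, 3.14, 3.14].

## Interface

Orientations are given as a unit quaternion [x, y, z, w].
In Python, from workcell import bot gives the robot as it stands.
- The arm moves only by the shell command python3 -m crank 'ROWS' [FORCE]. ROWS is JSON, a list of rows, each a list of 5 numbers: the opening, from -1 (shut) to 1 (fully open), then the shift along the tool's x, y, z in m, then the turn about the tool's z in degrees. A call has 1 to 12 rows; each row shifts and turns the commanded pose from where the row before left it, along the tool's axes as they then stand; what a row does not reach is not made up. A row lasts 1/8 s, in which the tool goes at most 62.5 mm and 10.7 degrees, less where a joint would pass 70% of its speed; a pose out of reach is approached as far as the arm can. A call is refused whole if a number of a shift passes 0.0625 or a number of a turn 10.7, either way. A call with a gripper value outside its range is refused whole. The fingers move at their own pace and stop on an object; FORCE is the grip in N (left out, the last holds). Time passes only in rows, so rows that do not move let the fingers close. It gives the time, the measured TCP pose, the force and the opening at its end, in the units of the state.
- bot.observe(): the state, without advancing time (a new reading comes with each control period).
- bot.grab_frame(name): name is "scene" or "top"; returns a dict with "img" (420x560x3 uint8, red, green, blue), "intrinsics" (3x3 intrinsics, pixels), "dist_coeffs" ([k1, k2, p1, p2, k3] as OpenCV has them; the pictures are not rectified), "world_from_camera" (4x4, takes a point from camera to world coordinates). Camera axes: x right, y down, z forward; pixel columns grow to the right and rows downward; lengths in m; the calibration is good to about 2 mm. A picture is of the moment at which its call begins. There is no depth.
- bot.sign_off(): hands the job in, once; it reports no verdict.
The state is a dict: "time_s": time; "joint_positions": joint angles; "qvel": joint speeds; "effort": joint torques, N m; "position": TCP position; "eef_rot": TCP orientation; "force": force on the tool from outside, world axes, zero at the start; "torque": the same for the moment, N m; "opening": finger opening in m.
Only numpy, scipy, OpenCV 4.12 (cv2) and the standard library are available. Lean on these libraries where they do the work, as an engineer would, in place of code of your own. Each camera call takes 0.05 s, during which the arm holds its last target. There are 200 camera calls.

## Working session

There is one attempt and no reset: what is moved stays moved. The work goes in short steps, Python scripts to look and compute and a shell command to move; the robot and the scene stay as the last step left them, time stands still between calls to the robot, and variables do not carry over. Pictures are saved under pics/ and viewed, about 8 in all and at most 12, crops included, and the job is handed in when it is done.

```bash
mkdir -p pics; ls; python3 - <<'E'
from workcell import bot
import cv2,numpy as np
for n in("top","scene"):
    f=bot.grab_frame(n);cv2.imwrite(f"pics/{n}0.png",f["img"][:,:,::-1]);np.savez(f"pics/{n}0.npz",**f)
    print(f["intrinsics"],f["dist_coeffs"],np.round(f["world_from_camera"],3))
s=bot.observe();print(s)
E
```

```text
pics
[[421.97364619   0.         274.87257466]
 [  0.         421.97364619 211.39822907]
 [  0.           0.           1.        ]] [-0.07847006  0.          0.          0.          0.        ] [[ 0.005 -0.983  0.185  0.435]
 [-1.     0.     0.028 -0.094]
 [-0.027 -0.185 -0.982  0.921]
 [ 0.     0.     0.     1.   ]]
[[397.9881958    0.         279.72852331]
 [  0.         397.9881958  208.88065857]
 [  0.           0.           1.        ]] [-0.08746106  0.          0.          0.          0.        ] [[-0.275  0.739 -0.615  1.197]
 [ 0.961  0.222 -0.163  0.072]
 [ 0.016 -0.636 -0.771  0.776]
 [ 0.     0.     0.     1.   ]]
{'time_s': 0.1, 'joint_positions': array([ 1.22718995e+00,  1.16443371e-01,  1.44219856e+00, -2.90797698e-05,
        1.58399505e+00, -3.77809795e-02]), 'qvel': array([-0.00038031, -0.0001493 , -0.00287429,  0.00035929, -0.00286436,
       -0.00049752]), 'effort': array([ 1.13632894e-03, -7.22909260e+01, -6.23863578e+01,  7.81824463e-02,
        2.28271598e-02, -1.02079930e-04]), 'position': array([0.20317695, 0.64351967, 0.23197533]), 'eef_rot': array([ 8.06560715e-01,  5.91151029e-01, -4.24371974e-04,  3.04593456e-04]), 'force': array([ 0.14456423,  0.22078968, -0.34927631]), 'torque': array([-0.04616759, -0.0301929 , -0.01005719]), 'opening': 0.0931613738612553}
```

View pics/top0.png

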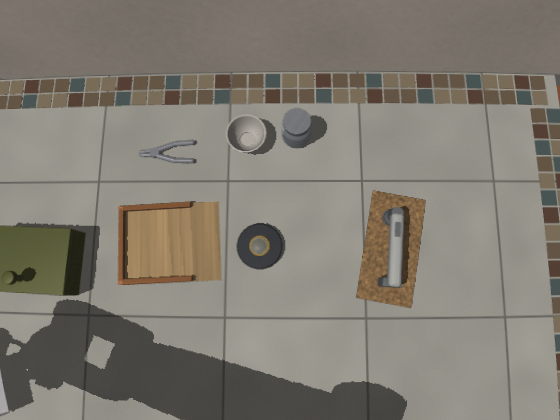

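View pics/scene0.png

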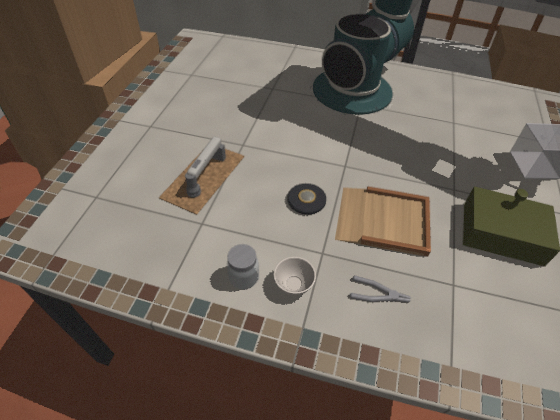

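The top view has image-up as world +x and image-left as world +y. The board is at pixels (118–220, 203–285) with its ramp facing right. The coaster is at about (260, 246) and the wand lies along (397, 210–287). In the scene view the wand's head is at about (192, 188). Next I'll zoom in to measure.

```bash
python3 - <<'E'
import cv2
im=cv2.imread("pics/top0.png")
for n,(x,y,w,h),s in(("a",(112,192,180,104),4.4),("b",(340,180,100,135),4.4)):
    c=cv2.resize(im[y:y+h,x:x+w],None,fx=s,fy=s,interpolation=cv2.INTER_CUBIC)
    for k in range(0,w,20): cv2.putText(c,str(x+k),(int(k*s),10),0,.35,(0,0,255));cv2.line(c,(int(k*s),12),(int(k*s),18),(0,0,255))
    for k in range(0,h,20): cv2.putText(c,str(y+k),(0,int(k*s)+4),0,.35,(0,0,255))
    cv2.imwrite(f"pics/crop_{n}.png",c)
E
```

```text
(no output)
```

View pics/crop_a.png

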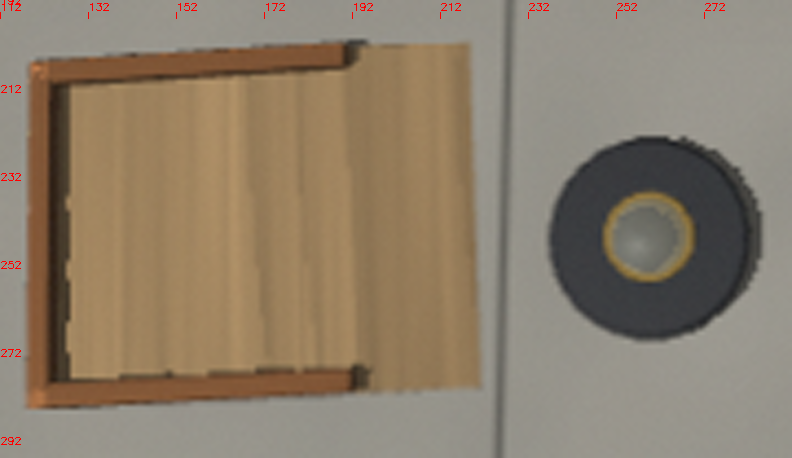

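View pics/crop_b.png

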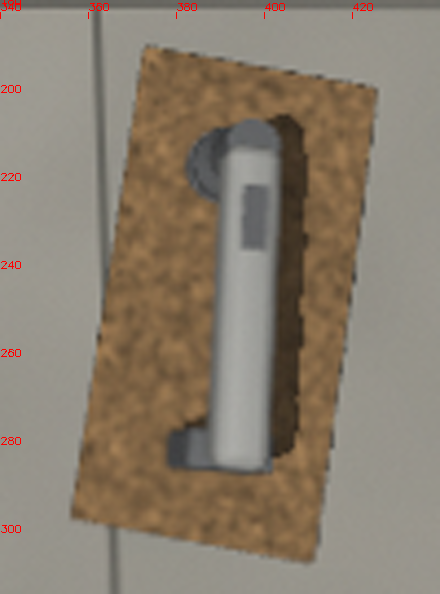

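```bash
cat > h.py <<'E'
import numpy as np,cv2
from scipy.optimize import least_squares
def ray(f,px):
    u=cv2.undistortPoints(np.array(px,float).reshape(-1,1,2),f["intrinsics"],f["dist_coeffs"])[:,0]
    T=np.array(f["world_from_camera"]);return T[:3,3],np.c_[u,np.ones(len(u))]@T[:3,:3].T
def at(f,px,z):
    o,d=ray(f,px);t=(np.asarray(z)-o[2])/d[:,2];return (o+d*t[:,None])
def proj(f,P):
    T=np.linalg.inv(f["world_from_camera"])
    return cv2.projectPoints(np.array(P,float).reshape(-1,1,3),cv2.Rodrigues(T[:3,:3])[0],T[:3,3],f["intrinsics"],f["dist_coeffs"])[0][:,0]
def se2(m,w):
    m=np.array(m,float);g=lambda p:(np.c_[m[:,0]*np.cos(p[2])-m[:,1]*np.sin(p[2])+p[0],m[:,0]*np.sin(p[2])+m[:,1]*np.cos(p[2])+p[1]]-w[:,:2]).ravel()
    best=min((least_squares(g,[*w.mean(0)[:2],a]) for a in(0,1.57,-1.57,3.14)),key=lambda r:r.cost)
    return best.x,np.round(best.fun.reshape(-1,2)*1e3,1).tolist()
E
python3 - <<'E'
from h import *
t=np.load("pics/top0.npz");s=np.load("pics/scene0.npz")
A=lambda l:[(112+x/4.4,192+y/4.4) for x,y in l];B=lambda l:[(340+x/4.4,180+y/4.4) for x,y in l]
b,r=se2([(.087,-.087),(.087,.087),(-.135,-.087),(-.135,.087)],at(t,A([(32,64),(28,407),(470,43),(480,387)]),[.022,.022,0,0]));print("board",b,r)
c=at(t,A([(649,238),(648,236)]),[.013,.016]);print("coaster",c)
m,r=se2([(.12,.06),(.12,-.06),(-.12,.06),(-.12,-.06)],at(t,B([(147,45),(377,88),(72,518),(314,562)]),.004));print("mat",m,r)
w=at(t,B([(222,160),(280,160),(211,455),(269,455)]),.070);print("bar edges",w)
w2=at(t,B([(251,118),(240,467)]),[.072,.07]);print("bar ends",w2)
R=lambda p,q:(p[0]+q[0]*np.cos(p[2])-q[1]*np.sin(p[2]),p[1]+q[0]*np.sin(p[2])+q[1]*np.cos(p[2]))
h=R(b,(.025,0));print("home",h)
print("scene proj coaster dome",proj(s,[[*c[1,:2],.023]]),"foot corners",proj(s,[[*R(b,(-.135,.087)),0],[*R(b,(-.135,-.087)),0],[*R(b,(.087,.087)),.022],[*R(b,(.087,-.087)),.022]]))
E
```

```text
board [0.53526848 0.18670621 1.63137879] [[1.6, 1.5], [-1.2, 0.8], [-0.0, -0.8], [-0.3, -1.5]]
coaster [[ 0.52958079 -0.0353474   0.013     ]
 [ 0.53025016 -0.03503996  0.016     ]]
mat [ 0.52687766 -0.32328785 -0.18623691] [[0.5, 0.9], [0.5, -1.0], [-0.1, 0.6], [-0.9, -0.4]]
bar edges [[ 0.58468685 -0.30636509  0.07      ]
 [ 0.58466773 -0.33348849  0.07      ]
 [ 0.44918454 -0.29569111  0.07      ]
 [ 0.44909157 -0.32207769  0.07      ]]
bar ends [[ 0.6041887  -0.32035442  0.072     ]
 [ 0.44376762 -0.30866284  0.07      ]]
home (np.float64(0.5337548450897092), np.float64(0.21166034597734637))
scene proj coaster dome [[306.75258162 194.35944571]] foot corners [[342.37372788 186.96725205]
 [333.78769868 239.07523075]
 [428.63942871 196.05057704]
 [429.95146875 251.18825091]]
```

```bash
python3 -m crank '[[-0.14,0,0,0,10.5],[-0.14,0,0,0,10.5],[-0.14,0,0,0,10.5],[-0.14,0,0,0,10.5],[-0.14,0,0,0,10.5],[-0.14,0,0,0,10.5],[-0.14,0,0,0,10.5],[-0.14,0.024,0.053,0,0],[-0.14,0.024,0.053,0,0],[-0.14,0.024,0.053,0,0],[-0.14,0.024,0.053,0,0],[-0.14,0.024,0.053,0,0]]' 30; python3 -m crank '[[-0.14,0.024,0.053,0,0],[-0.14,0.024,0.053,0,0],[-0.14,0.024,0.053,0,0],[-0.14,0.024,0.053,0,0],[-0.14,0.024,0.053,0,0],[-0.14,0.024,0.053,0,0],[-0.14,0.024,0.053,0,0],[-0.14,0.024,0.053,0,0],[-0.14,0.024,0.053,0,0],[-0.14,0,0,0,0],[-0.14,0,0,0,0]]'
```

```text
time_s: 1.6
position: [0.3187, 0.3748, 0.2324]
eef_rot: [1.0, -0.009, -0.0, 0.0]
force: [1.9, 0.5, 0.2]
opening: 0.0397
time_s: 2.98
position: [0.5257, -0.104, 0.2323]
eef_rot: [1.0, -0.009, -0.0, -0.0]
force: [-0.1, -0.3, 0.1]
opening: 0.0397
```

```bash
python3 -m crank '[[-0.14,0.002,0,0.05,0],[-0.14,0,0,0.05,0],[-0.14,0,0,0.05,0],[-0.14,0,0,0.04,0],[-0.14,0,0,0.022,0],[-0.14,0,0,0,0],[-0.14,0,-0.005,0,0],[-0.14,0,-0.005,0,0],[-0.14,0,0,0,0]]'
python3 - <<'E'
from workcell import bot
import cv2
f=bot.grab_frame("scene");cv2.imwrite("pics/s1.png",cv2.resize(f["img"][120:290,200:460,::-1],None,fx=3,fy=3))
E
```

```text
time_s: 4.1
position: [0.5285, -0.0938, 0.0215]
eef_rot: [1.0, -0.009, 0.001, 0.0]
force: [-0.0, -0.7, -0.2]
opening: 0.0401
```

View pics/s1.png

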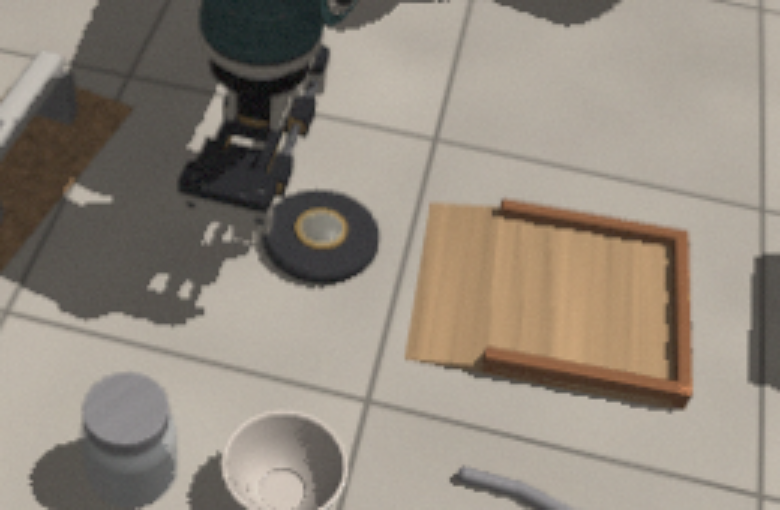

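```bash
python3 - <<'E'
from h import *
s=np.load("pics/scene0.npz")
for x in(.488,.5085,.5485,.568):
  print(x,[((proj(s,[[x,-.0938+dy,z]])[0]-[200,120])*3).round() .tolist() for z in(.0075,.09) for dy in (-.0075,.0075)])
print((proj(s,[[.53,-.0350,.023]])[0]-[200,120])*3)
E
```

```text
0.488 [[257.0, 184.0], [274.0, 188.0], [260.0, 116.0], [278.0, 120.0]]
0.5085 [[251.0, 201.0], [268.0, 204.0], [254.0, 133.0], [271.0, 136.0]]
0.5485 [[239.0, 234.0], [256.0, 237.0], [240.0, 166.0], [258.0, 170.0]]
0.568 [[232.0, 250.0], [249.0, 254.0], [234.0, 183.0], [252.0, 187.0]]
[320.37266506 222.87673121]
```

The dome shows at crop pixel (322, 228), which matches my prediction. The fingers are lost in the arm's shadow near (250, 210), so I'll brighten both views to find them.

```bash
python3 - <<'E'
from workcell import bot
import cv2,numpy as np
g=lambda i:(255*(i[:,:,::-1]/255.)**.45).astype(np.uint8)
a=g(bot.grab_frame("scene")["img"])[110:220,240:340];b=g(bot.grab_frame("top")["img"])[180:310,210:330]
a=cv2.resize(a,(400,440),interpolation=2);b=cv2.resize(b,(400,433),interpolation=2)
o=np.zeros((440,800,3),np.uint8);o[:,:400]=a;o[:433,400:]=b;cv2.imwrite("pics/s2.png",o)
E
```

```text
(no output)
```

View pics/s2.png

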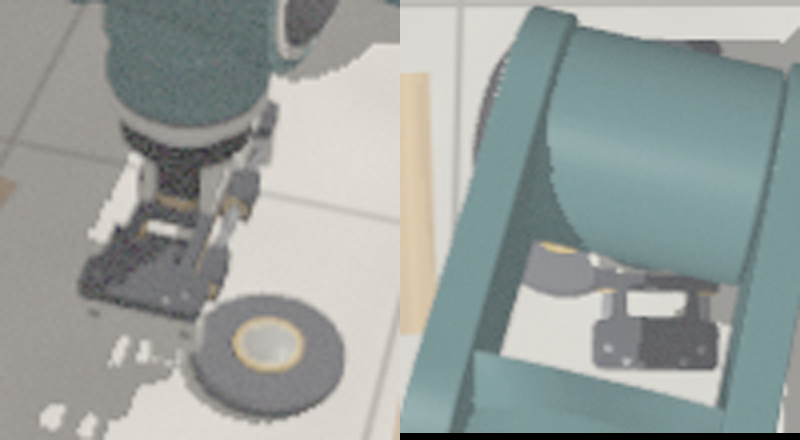

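```bash
python3 - <<'E'
from h import *
s=np.load("pics/scene0.npz");t=np.load("pics/top0.npz")
print(at(t,[(268.5,276),(304.6,276),(268.5,291),(304.6,291)],.1).round(3))
for z in(.0,.05,.1,.15):print(z,at(s,[(260,182.5),(290,189.5),(266,165)],z).round(3).tolist())
from workcell import bot
o=bot.observe();print(o["joint_positions"],o["position"],o["eef_rot"])
E
```

```text
[[ 0.463 -0.059  0.1  ]
 [ 0.463 -0.129  0.1  ]
 [ 0.434 -0.059  0.1  ]
 [ 0.434 -0.128  0.1  ]]
0.0 [[0.505, -0.168, 0.0], [0.506, -0.085, 0.0], [0.436, -0.173, 0.0]]
0.05 [[0.549, -0.153, 0.05], [0.551, -0.075, 0.05], [0.485, -0.157, 0.05]]
0.1 [[0.594, -0.137, 0.1], [0.595, -0.064, 0.1], [0.534, -0.141, 0.1]]
0.15 [[0.639, -0.122, 0.15], [0.64, -0.054, 0.15], [0.583, -0.125, 0.15]]
[-2.24083141e-01 -4.30200076e-02  1.96091019e+00 -4.37898721e-05
  1.22323814e+00 -2.06323343e-01] [ 0.528246   -0.09425119  0.02096675] [ 9.99960613e-01 -8.87232989e-03  2.22413956e-04  6.96906689e-05]
```

The gripper body lines up with the reported pose, centred at y≈-0.094. The fingertips still can't be made out, so I'll push 20 mm and measure where the coaster goes.

```bash
cat >> h.py <<'E'
def coaster(f,z=.017,roi=None):
    "bezel (gold ring) centre -> world at height z"
    h=cv2.cvtColor(f["img"],cv2.COLOR_RGB2HSV).astype(int);m=((h[...,1]>95)&(h[...,0]>14)&(h[...,0]<28)&(h[...,2]>80)).astype(np.uint8)
    return m
E
python3 -m crank '[[-0.14,0,-0.01,0,0],[-0.14,0,-0.01,0,0],[-0.14,0,0,0,0]]'
python3 - <<'E'
from workcell import bot
import cv2,numpy as np
f=bot.grab_frame("scene");s0=np.load("pics/scene0.npz")
a=s0["img"][130:230,230:350,::-1];b=f["img"][130:230,230:350,::-1]
cv2.imwrite("pics/s3.png",cv2.resize(np.hstack([a,b]),(800,333),interpolation=2))
E
```

```text
time_s: 4.62
position: [0.5285, -0.0733, 0.0206]
eef_rot: [1.0, -0.008, -0.0, -0.0]
force: [0.2, -0.6, 0.1]
opening: 0.04
```

View pics/s3.png

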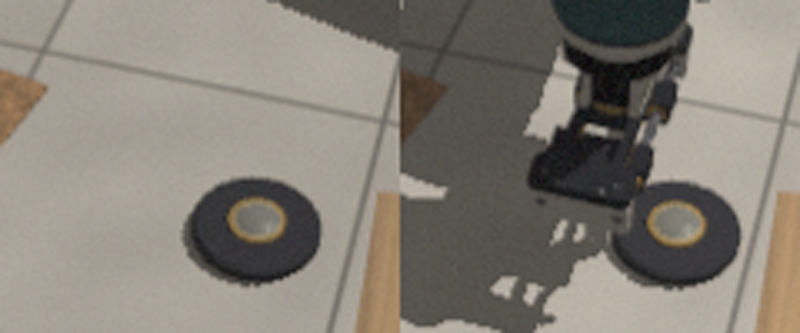

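The coaster moved about 15 mm, as predicted for contact at both fingers. I'll keep pushing and raise the tips to follow the ramp.

```bash
python3 -m crank '[[-0.14,0,-0.01,0,0],[-0.14,0,-0.01,0,0],[-0.14,0,-0.01,0,0],[-0.14,0,-0.01,0,0],[-0.14,0,-0.01,0,0],[-0.14,0,-0.01,0,0],[-0.14,0,-0.01,0,0],[-0.14,0,-0.01,0,0],[-0.14,0,-0.01,0,0],[-0.14,0,-0.01,0,0],[-0.14,0,-0.01,0,0]]' && python3 -m crank '[[-0.14,0,-0.008,-0.001,0],[-0.14,0,-0.008,-0.001,0],[-0.14,0,-0.008,-0.001,0],[-0.14,0,-0.008,-0.001,0],[-0.14,0,-0.008,-0.001,0],[-0.14,0,-0.008,-0.001,0],[-0.14,0,-0.008,-0.001,0],[-0.14,0,-0.008,-0.001,0],[-0.14,0,0,0,0]]'
python3 - <<'E'
from workcell import bot
import cv2,numpy as np
f=bot.grab_frame("scene");g=bot.grab_frame("top")
a=f["img"][130:260,290:450,::-1];b=g["img"][180:310,100:260,::-1]
cv2.imwrite("pics/s4.png",cv2.resize(np.hstack([a,b]),(800,325),interpolation=2))
E
```

```text
time_s: 6.05
position: [0.5304, 0.0364, 0.0207]
eef_rot: [1.0, -0.009, -0.0, 0.0]
force: [0.8, -1.8, 0.0]
opening: 0.0399
time_s: 7.18
position: [0.5315, 0.1005, 0.0286]
eef_rot: [1.0, -0.009, -0.0, -0.0]
force: [0.2, -0.6, 0.0]
opening: 0.0398
```

View pics/s4.png

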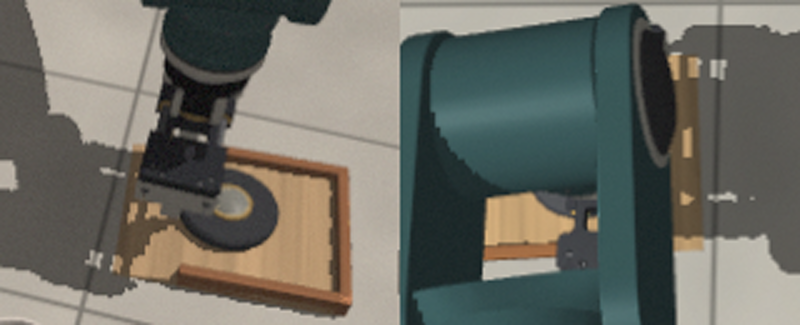

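The coaster is flat on the board, with its dome at scene pixel (384, 211). The back rim is about 57 mm ahead, so I'll finish with small steps and watch the force.

```bash
python3 -m crank '[[-0.14,0,-0.01,0,0],[-0.14,0,-0.01,0,0],[-0.14,0,-0.01,0,0],[-0.14,0,-0.01,0,0],[-0.14,0,-0.009,0,0],[-0.14,0,-0.003,0,0],[-0.14,0,0,0,0]]' ; python3 -m crank '[[-0.14,0,-0.002,0,0],[-0.14,0,0,0,0]]'; python3 -m crank '[[-0.14,0,-0.002,0,0],[-0.14,0,0,0,0]]'; python3 -m crank '[[-0.14,0,-0.002,0,0],[-0.14,0,0,0,0]]'
```

```text
time_s: 8.15
position: [0.5325, 0.152, 0.0287]
eef_rot: [1.0, -0.009, 0.0, -0.0]
force: [-0.5, 0.1, 0.3]
opening: 0.0403
time_s: 8.4
position: [0.5326, 0.1537, 0.0287]
eef_rot: [1.0, -0.009, 0.0, 0.0]
force: [-0.8, -0.4, 0.2]
opening: 0.0398
time_s: 8.65
position: [0.5326, 0.1558, 0.0287]
eef_rot: [1.0, -0.009, 0.0, 0.0]
force: [-0.7, -1.5, 0.1]
opening: 0.0399
time_s: 8.9
position: [0.5326, 0.1579, 0.0287]
eef_rot: [1.0, -0.009, 0.0, -0.0]
force: [1.0, -1.1, 0.3]
opening: 0.04
```

```bash
for i in 1; do python3 -m crank '[[-0.14,0,-0.001,0,0],[-0.14,0,0,0,0]]'; python3 -m crank '[[-0.14,0,-0.001,0,0],[-0.14,0,0,0,0]]';python3 -m crank '[[-0.14,0,-0.001,0,0],[-0.14,0,0,0,0]]'; done
```

```text
time_s: 9.15
position: [0.5326, 0.1588, 0.0286]
eef_rot: [1.0, -0.009, -0.0, -0.0]
force: [-1.2, -2.6, 1.0]
opening: 0.0402
time_s: 9.4
position: [0.5327, 0.1598, 0.0287]
eef_rot: [1.0, -0.009, 0.0, -0.0]
force: [-0.3, -1.8, -0.7]
opening: 0.04
time_s: 9.65
position: [0.5327, 0.1607, 0.0287]
eef_rot: [1.0, -0.009, -0.0, 0.0]
force: [-0.6, -3.2, 0.7]
opening: 0.0401
```

```bash
python3 -m crank '[[-0.14,0,-0.001,0,0],[-0.14,0,0,0,0]]'; python3 -m crank '[[-0.14,0,-0.001,0,0],[-0.14,0,0,0,0]]'
```

```text
time_s: 9.9
position: [0.5327, 0.1611, 0.0287]
eef_rot: [1.0, -0.009, -0.0, 0.001]
force: [0.3, -9.7, 1.5]
opening: 0.0399
time_s: 10.15
position: [0.5328, 0.1613, 0.0286]
eef_rot: [1.0, -0.009, -0.0, 0.001]
force: [-0.4, -15.9, 3.1]
opening: 0.0398
```

```bash
python3 - <<'E'
from workcell import bot
import cv2,numpy as np
f=bot.grab_frame("scene");np.savez("pics/scene5.npz",**f)
a=f["img"][165:260,330:450,::-1]
cv2.imwrite("pics/s5.png",cv2.resize(a,(720,570),interpolation=2))
E
```

```text
(no output)
```

View pics/s5.png

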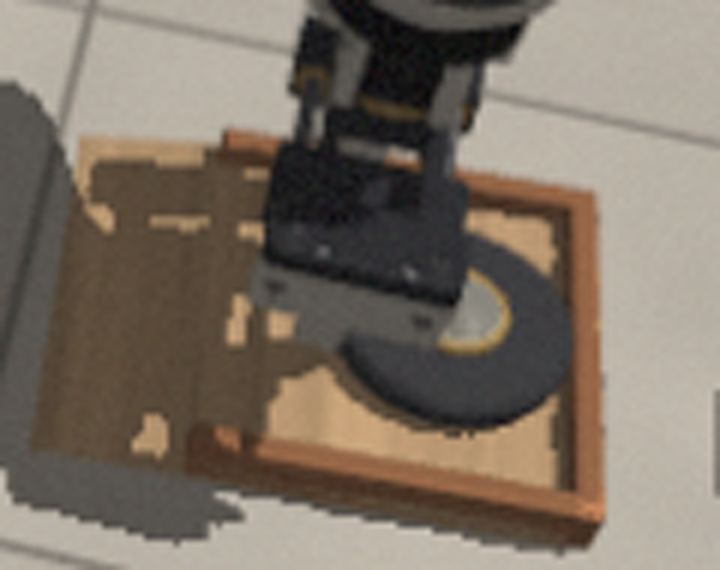

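The coaster is firm against the rim (force rose to 16 N) and its edge touches the rim in view at crop (570, 340). I'll back off and move over the wand.

```bash
python3 -m crank '[[-0.14,0,0.004,0,0],[-0.14,0,0.01,0,0],[-0.14,0,0,-0.05,0],[-0.14,0,0,-0.05,0],[0,0,0.05,-0.03,0],[1,0,0.05,0,0],[1,0,0.05,0,0],[1,0,0.05,0,0],[1,0,0.05,0,0],[1,0,0.05,0,0],[1,0,0.05,0,0],[1,0,0.05,0,0]]'; python3 -m crank '[[1,0.003,0.05,0,0],[1,0,0.012,0,0],[1,0,0,0,10.4],[1,0,0,0,10.4],[1,0,0,0,10.4],[1,0,0,0,10.4],[1,0,0,0,10.4],[1,0,0,0,10.4],[1,0,0,0,10.4],[1,0,0,0,10.4],[1,0,0,0,10.4],[1,0,0,0,0]]'
python3 - <<'E'
from workcell import bot
from h import *
f=bot.grab_frame("top");np.savez("pics/top6.npz",**f)
b=f["img"][200:290,110:230,::-1];cv2.imwrite("pics/t6.png",cv2.resize(b,(720,540),interpolation=2))
E
```

```text
time_s: 11.7
position: [0.5249, -0.253, 0.1587]
eef_rot: [1.0, -0.009, 0.0, -0.0]
force: [0.2, 0.3, -0.6]
opening: 0.093
time_s: 13.2
position: [0.5272, -0.3127, 0.1587]
eef_rot: [-0.679, 0.735, 0.0, 0.0]
force: [-0.0, 0.0, 0.0]
opening: 0.0931
```

View pics/t6.png

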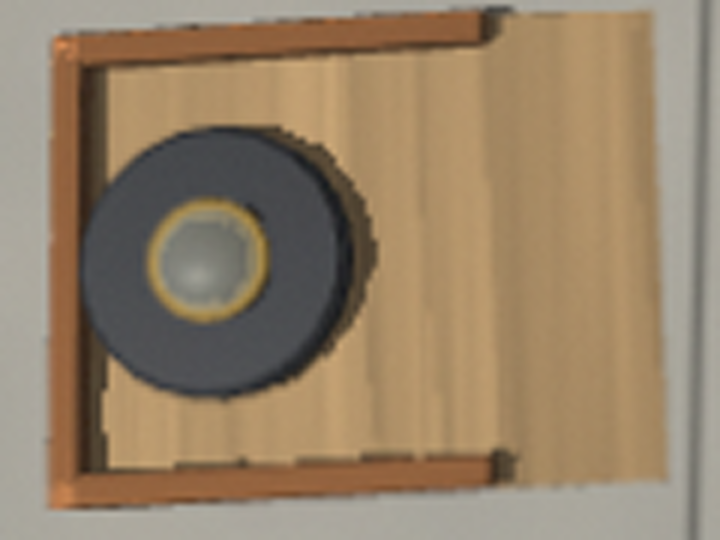

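The coaster sits against the back rim with its bezel centre at full-image pixel (144.7, 243.5). Now I'll descend and grip the wand.

```bash
python3 -c "
from h import *
t=np.load('pics/top6.npz');print(at(t,[(144.67,243.5)],.026))"
python3 -m crank '[[1,0.003,0,0.03,0],[1,0,0,0.03,0],[1,0,0,0.025,0],[1,0,0,0.015,0],[1,0,0,0,0],[-1,0,0,0,0],[-1,0,0,0,0],[-1,0,0,0,0],[-1,0,0,0,0],[-1,0,0,0,0],[-1,0,0,0,0]]' 35
```

```text
[[0.53283711 0.21300825 0.026     ]]
time_s: 14.62
position: [0.527, -0.3162, 0.0586]
eef_rot: [-0.678, 0.735, 0.0, -0.0]
force: [-0.2, -0.4, -0.1]
opening: 0.0376
```

```bash
python3 -m crank '[[-1,0,0,0,0],[-1,0,0,0,0],[-1,0,0,0,0]]' ; python3 -m crank '[[-1,0,0,-0.005,0],[-1,0,0,-0.01,0],[-1,0,0,-0.03,0],[-1,0,0,-0.05,0],[-1,0,0,-0.05,0],[-1,0,0,0,0],[-1,0,0,0,0]]'
```

```text
time_s: 15.0
position: [0.5269, -0.3162, 0.0585]
eef_rot: [-0.678, 0.735, 0.0, -0.0]
force: [-0.3, 0.3, -1.1]
opening: 0.0258
time_s: 15.88
position: [0.5268, -0.3161, 0.2032]
eef_rot: [-0.678, 0.735, 0.0, -0.0]
force: [-0.6, 0.9, -3.1]
opening: 0.0257
```

```bash
python3 -m crank '[[-1,-0.03,0.0052,0,0],[-1,-0.048,0.0092,0,0],[-1,-0.048,0.0092,0,0],[-1,-0.048,0.0092,0,0],[-1,-0.048,0.0092,0,0],[-1,-0.048,0.0092,0,0],[-1,-0.048,0.0092,0,0],[-1,-0.048,0.0092,0,0],[-1,-0.048,0.0092,0,0],[-1,-0.048,0.0092,0,0],[-1,-0.048,0.0092,0,0],[-1,-0.0185,0.004,0,0]]'; python3 -m crank '[[-1,0,0,0,0],[-1,0,0,0.03,0],[-1,0,0,0.03,0],[-1,0,0,0.015,0],[-1,0,0,0.009,0],[-1,0,0,0,0],[-1,0,0,0,0]]'
python3 - <<'E'
from workcell import bot
from h import *
f=bot.grab_frame("scene");np.savez("pics/scene7.npz",**f)
b=f["img"][140:260,330:450,::-1];cv2.imwrite("pics/s7.png",cv2.resize(b,(600,600),interpolation=2))
E
```

```text
time_s: 17.38
position: [0.4676, 0.2206, 0.2019]
eef_rot: [-0.679, 0.734, 0.001, -0.001]
force: [0.4, -0.2, -2.2]
opening: 0.0257
time_s: 18.25
position: [0.4691, 0.2188, 0.1206]
eef_rot: [-0.678, 0.735, -0.0, 0.001]
force: [-0.2, 0.2, -2.1]
opening: 0.0257
```

View pics/s7.png

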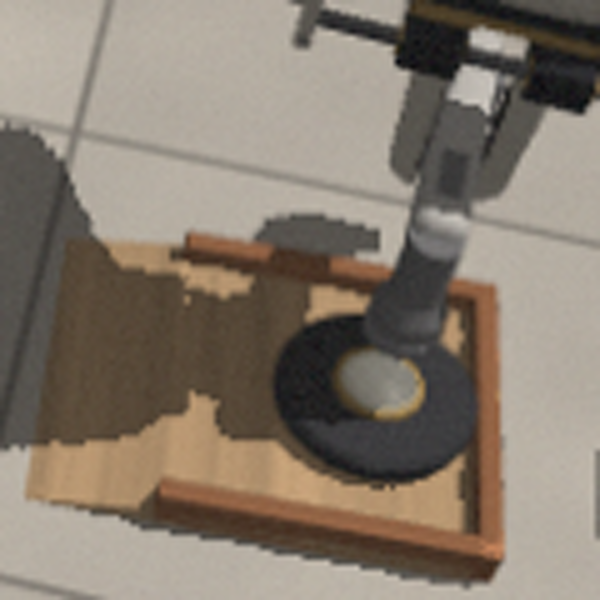

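The lamp head's lower rim runs from (365, 325) to (440, 335) in the crop, with its bottom at about (405, 352). The dome is at (378, 385). I'll compare these with projected predictions.

```bash
python3 - <<'E'
from h import *
from workcell import bot
s=np.load("pics/scene7.npz");a=np.linspace(0,2*np.pi,73)
def st(c,r,z):
    p=(proj(s,np.c_[c[0]+r*np.cos(a),c[1]+r*np.sin(a),0*a+z])-[330,140])*5;return p.min(0).round(),p.max(0).round(),p.mean(0).round()
L=(.4691+.0648,.2188-.0052);print(L)
print("lens rim",st(L,.018,.066)); print("bezel",st((.533,.2135),.022,.026)); print("bezel b",st((.5328,.213),.022,.026))
o=bot.observe();print(o["position"],np.abs(o["qvel"]).max())
E
```

```text
(0.5339, 0.21359999999999998)
lens rim (array([360., 302.]), array([436., 361.]), array([398., 332.]))
bezel (array([331., 348.]), array([421., 418.]), array([376., 383.]))
bezel b (array([330., 347.]), array([420., 418.]), array([375., 383.]))
[0.46908815 0.2188232  0.12062987] 0.0024551225274979135
```

The prediction and the image agree to within about 4 mm, against a 12 mm tolerance, so I'll hold here for about 4 s.

```bash
for i in 1; do python3 -m crank '[[-1,0,0,0,0],[-1,0,0,0,0],[-1,0,0,0,0],[-1,0,0,0,0],[-1,0,0,0,0],[-1,0,0,0,0],[-1,0,0,0,0],[-1,0,0,0,0],[-1,0,0,0,0],[-1,0,0,0,0],[-1,0,0,0,0],[-1,0,0,0,0]]'; python3 -m crank '[[-1,0,0,0,0],[-1,0,0,0,0],[-1,0,0,0,0],[-1,0,0,0,0],[-1,0,0,0,0],[-1,0,0,0,0],[-1,0,0,0,0],[-1,0,0,0,0],[-1,0,0,0,0],[-1,0,0,0,0],[-1,0,0,0,0],[-1,0,0,0,0]]'; python3 -m crank '[[-1,0,0,0,0],[-1,0,0,0,0],[-1,0,0,0,0],[-1,0,0,0,0],[-1,0,0,0,0],[-1,0,0,0,0],[-1,0,0,0,0],[-1,0,0,0,0],[-1,0,0,0,0],[-1,0,0,0,0]]'; done
python3 -m crank '[[-1,0,0,-0.02,0],[-1,0,0,-0.03,0],[-1,0,0,-0.033,0],[-1,0.03,-0.0052,0,0],[-1,0.048,-0.0092,0,0],[-1,0.048,-0.0092,0,0],[-1,0.048,-0.0092,0,0],[-1,0.048,-0.0092,0,0],[-1,0.048,-0.0092,0,0],[-1,0.048,-0.0092,0,0],[-1,0.048,-0.0092,0,0],[-1,0.048,-0.0092,0,0]]'; python3 -m crank '[[-1,0.048,-0.0092,0,0],[-1,0.048,-0.0092,0,0],[-1,0.0185,-0.004,0,0],[-1,0,0,0,0],[-1,0,0,0,0]]'
```

```text
time_s: 19.8
position: [0.4687, 0.2187, 0.1196]
eef_rot: [-0.678, 0.735, 0.0, -0.0]
force: [0.1, -0.2, -1.9]
opening: 0.0258
time_s: 21.3
position: [0.4687, 0.2187, 0.1196]
eef_rot: [-0.678, 0.735, -0.0, 0.0]
force: [-0.2, -0.0, -2.3]
opening: 0.0259
time_s: 22.55
position: [0.4687, 0.2187, 0.1196]
eef_rot: [-0.678, 0.735, 0.0, -0.0]
force: [0.8, 0.3, -1.0]
opening: 0.0259
time_s: 24.05
position: [0.514, -0.2021, 0.2044]
eef_rot: [-0.678, 0.735, -0.001, 0.0]
force: [-0.1, -0.2, -1.3]
opening: 0.026
time_s: 24.68
position: [0.5271, -0.3152, 0.2032]
eef_rot: [-0.678, 0.735, -0.0, 0.0]
force: [0.7, -0.0, -2.1]
opening: 0.0258
```

```bash
python3 -m crank '[[-1,0.001,0,0.05,0],[-1,0,0,0.05,0],[-1,0,0,0.03,0],[-1,0,0,0.01,0],[-1,0,0,0.002,0],[-1,0,0,0,0],[-1,0,0,0.001,0],[-1,0,0,0.001,0],[-1,0,0,0,0]]'; python3 -m crank '[[-1,0,0,0.0007,0],[-1,0,0,0,0]]'
```

```text
time_s: 25.8
position: [0.5269, -0.3173, 0.0588]
eef_rot: [-0.678, 0.735, -0.0, 0.0]
force: [-0.1, 0.1, -1.5]
opening: 0.0258
time_s: 26.05
position: [0.527, -0.3173, 0.0585]
eef_rot: [-0.678, 0.735, -0.0, 0.0]
force: [-3.3, 1.3, 6.2]
opening: 0.0256
```

Contact is confirmed by the +6 N upward force, at the original grasp height. Now I'll release, rise straight up and clear the view.

```bash
python3 -m crank '[[0.2,0,0,0,0],[0.2,0,0,0,0],[0.2,0,0,0,0],[0.2,0,0,0,0],[0.2,0,0,0,0],[0.2,0,0,-0.02,0],[0.2,0,0,-0.05,0],[0.2,0,0,-0.06,0],[0.2,0,0,-0.06,0]]'; python3 -m crank '[[0.2,-0.06,0,0,0],[0.2,-0.06,0,0,0],[0.2,-0.06,0,0,0],[0.2,-0.06,0,0,0],[0.2,0,0,0,0],[0.2,0,0,0,0]]'
python3 - <<'E'
from workcell import bot
from h import *
s=bot.grab_frame("scene")["img"][100:310,150:450,::-1];t=bot.grab_frame("top");np.savez("pics/top8.npz",**t);t=t["img"][100:310,100:440,::-1]
a=cv2.resize(s,(380,266),interpolation=2);b=cv2.resize(t,(420,260),interpolation=2)
o=np.zeros((600,800,3),np.uint8);o[:266,:380]=a;o[:260,380:]=b
w=bot.grab_frame("top")["img"][180:315,340:440,::-1];o[270:600,:244]=cv2.resize(w,(244,330),interpolation=2)
w=bot.grab_frame("scene")["img"][130:215,150:250,::-1];o[270:600,260:648]=cv2.resize(w,(388,330),interpolation=2)
cv2.imwrite("pics/f8.png",o)
E
```

```text
time_s: 27.18
position: [0.5266, -0.317, 0.2516]
eef_rot: [-0.678, 0.735, -0.001, 0.0]
force: [0.6, -1.0, 0.7]
opening: 0.0555
time_s: 27.92
position: [0.5462, -0.0782, 0.2491]
eef_rot: [-0.678, 0.735, -0.001, 0.0]
force: [0.2, -1.9, 0.3]
opening: 0.0559
```

View pics/f8.png

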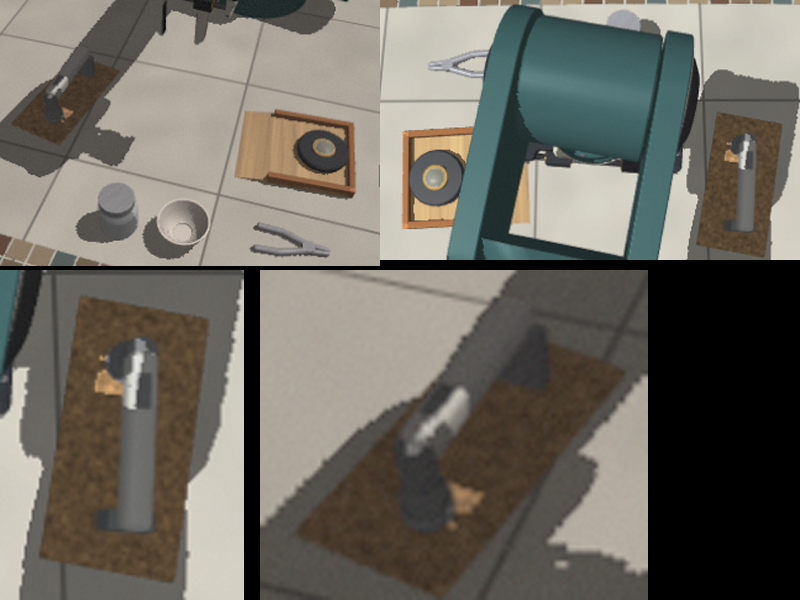

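The wand stands on its mat, with its head at bottom-left panel pixel (135, 350) and its heel at (120, 520). The coaster is against the back rim with its dome at (434, 178) in the top view, and the bystanders look unmoved. I'll hand it in.

```bash
python3 -c "
from workcell import bot
print(bot.sign_off())"
```

```text
the job is handed in; nothing more can be done
None
```

The job is done and handed in at about 28 s of the 72 s allowed. No verdict was reported, so the results below rest on my own checks.

- **Coaster:** I pushed it up the ramp with two slightly open fingers until the force rose to 16 N at the back rim. The final pictures show it flat against the rim, about 1–2 mm from the estimated home point.
- **Wand over the dome:** I held the lens for over 4 s, about 32 mm above the dome by the arm's readings, and it touched nothing.
- **Wand on its mat:** I set it down at the height where I first gripped it; the mat's upward push showed in the force reading (+6 N). I then released it. The last pictures show it upright with both feet on the mat.
- **Bystanders:** The ramekin, jar and pliers look unmoved by eye; I did not measure them.

Three checks were uncertain or disagreed:
- **Fingertips:** they could not be seen in the pictures before the push. I confirmed contact from the coaster's 15 mm movement instead.
- **Rim contact:** it came about 3 mm further along than my camera estimate of the board predicted, likely calibration or corner-reading error.
- **Lens position:** the picture put the lens about 4 mm off the predicted point, within the 12 mm tolerance, so I left it uncorrected.

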